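# Close up the oil sample case

### The arm

A 7-joint arm with a two-finger parallel gripper is mounted at the origin on the work surface. World frame = base frame: x ahead of the robot, y to its left, z up, the work surface at z = 0. Lengths are in mm, angles in rad, forces in N, time in s.
With the tool pointing down it reaches from about 350 to 900 mm from the base axis. Payload 19.9 kg.
Tool frame: the origin (TCP) lies midway between the tips of the shut fingers; the grasp point (between the pads) lies 19 mm behind it; z points along the fingers, y is the line along which they close (so a half turn about z gives the same grasp; the last joint's range is limited). The gripper opens to 85 mm and grips with 20 to 120 N. Pads are 22 mm wide; open, the fingers measure 114 mm over their backs; the gripper's body (76 mm by 85 mm) begins 54 mm behind the grasp point. The pads swing forward as they close: fully open they stand 13 mm farther back than shut.
Start: joints at [-1.3, 0.417, -0.01, 1.614, 0.005, 1.111, -0.053], TCP at [191.722, 594.848, 231.26] pointing down, gripper open.
Joint ranges: [-2.81, 2.81], [-0.39, 2.02], [-1.27, 1.25], [0.06, 2.57], [-1.19, 4.33], [0.19, 2], [-2.82, 2.82]. Speed limits (rad/s): [1.89, 1.89, 2.39, 2.39, 3.01, 3.01, 3.01].

### API

Orientations are given as a rotation vector (axis times angle).
In Python, from bench import arm, grab_frame, job gives the robot as it stands.
- The arm moves only by the tool carry_out, never from a script. Its argument "commands" is a list of rows, each an object of numbers: "dx", "dy", "dz": the shift along the world's x, y, z in mm; "ax", "ay", "az": the turn, a rotation vector about the world's x, y, z in degrees. A call has exactly 5 rows; each row is the pose to reach, as a shift and turn from the pose commanded when the call began; what a row does not reach only later rows make up. A row lasts 1/8 s, in which the tool goes at most 62.5 mm and 10.7 degrees, less where a joint would pass 70% of its speed; a pose out of reach is approached as far as the arm can. A call with a gripper value outside its range is refused whole. "gripper" is the gripper command: -1 is fully open, 1 is shut, values between are in proportion, set as the call begins (left out, the last holds). The fingers move at their own pace and stop on an object; "force" is the grip in N (left out, the last holds). Time passes only in rows, so rows that repeat a pose let the fingers close, or fill a call up. It gives the time, the measured TCP pose, the force, the opening and the grip force at its end, in the units of the state.
- arm.state(): the state, without advancing time (a new reading comes with each control period).
- grab_frame(name): name is "side" or "top"; returns a dict with "color" (480x640x3 uint8, blue, green, red), "depth" (480x640 float32, mm along the optical axis (not along the pixel's ray), 0 where there is no reading), "intrinsics" (3x3 intrinsics, pixels), "extrinsics" (4x4, takes a point from camera to world coordinates). Camera axes: x right, y down, z forward; pixel columns grow to the right and rows downward; lengths in mm; the calibration is good to about 2 mm. A picture is of the moment at which its call begins.
- job.hand_in(): hands the job in; it is judged then, once.
The state is a dict: "clock": time; "q": joint angles; "joint_vel": joint speeds; "joint_efforts": joint torques, N m; "tool_pos": TCP position; "tool_rot": TCP orientation; "contact_force": force on the tool from outside, world axes, zero at the start; "wrist_torque": the same for the moment, N m; "gripper_width": finger opening in mm; "gripper_force": force on a finger pad.
Only numpy, scipy, OpenCV 4.12 (cv2) and the standard library are available. Lean on these libraries where they do the work, as an engineer would, in place of code of your own. Each camera call takes 0.05 s, during which the arm holds its last target. There are 200 camera calls.

### The job

Close up the open sample case with light pushes of the fingertips, never pinching or pressing hard: first fold the green inner flap down flat over the little bottles, then push the lid over until it is fully shut, and take the hand away. Do not lower the lid over the case before the flap is flat, and leave the little bottles and everything else on the table standing where they are.

Things in the scene. Friction and masses are not known exactly. Their poses are not given: they have to be found in the camera images.
- case: open sample case: pale wooden box fixed to the table, 240 mm (its x) by 190 mm (its y) by 100 mm high, walls 6 mm, turned up to 0.42 rad. Origin: centre of its underside, on the table. Its x runs along both hinges, roughly away from the robot; its y points to the lid's hinge side (roughly the robot's left). Inside, 40 mm high card dividers make cells; some hold sample bottles
- lid (a joint): lid angle, rad: 0 = shut, flat on the rim; about 1.57 = upright on the case's +y rim; more = leaning outward, end stop 2.0. Stiff hinge: stays where left; 1 to 4 N at the free edge swings it shut. Plywood board, green inside, brass plates outside, 240 mm along the hinge, 190 mm from hinge to free edge, 8 mm thick
- lid_hinge (a point): middle of the lid's hinge line: at x 0, y +95 mm, height 100 mm of the case. Its axes turn with the lid: its -y points from the hinge to the free edge, its z out of the lid's outer face (up when shut, away from the case when open)
- lid_edge (a point): middle of the lid's free edge, on the outer face: 190 mm from the hinge and 8 mm out from the hinge plane; axes as lid_hinge. With the lid shut it is 108 mm above the table
- flap (a joint): angle of the green inner flap, rad: 0 = folded flat inside the case, 11 mm below the rim; about 1.57 = upright, end stop 1.65. Stiff hinge: stays where left; 1 to 2 N at the free edge folds it. Board 214 mm along the hinge, 115 mm from hinge to free edge, 5 mm thick
- flap_hinge (a point): middle of the flap's hinge line, just inside the case's -y wall: at x 0, y -87 mm, height 84 mm of the case. Its axes turn with the flap: its y points from the hinge to the free edge, its z out of the face that ends on top (up when folded; away from the case, to its -y side, when standing)
- flap_edge (a point): middle of the flap's free edge, on the face that ends on top: 115 mm from the hinge and 5 mm out from the hinge plane; axes as flap_hinge. Folded it is 89 mm above the table
- sample0: one of three small green sample bottles, 44 mm across, 70 mm high, standing loose in a cell of the case (base 6 mm above the table), lower than the folded flap lies; origin at the centre of its base, z up. To be left alone
- sample1: one of three small green sample bottles, 44 mm across, 70 mm high, standing loose in a cell of the case (base 6 mm above the table), lower than the folded flap lies; origin at the centre of its base, z up. To be left alone
- sample2: one of three small green sample bottles, 44 mm across, 70 mm high, standing loose in a cell of the case (base 6 mm above the table), lower than the folded flap lies; origin at the centre of its base, z up. To be left alone
- cup: blue tasting cup, 64 mm across, 55 mm high, standing on the table just outside the case's -y wall (the flap side); origin at the centre of its base. To be left alone
- jar: amber jar with white cap, 60 mm across, 65 mm high, standing just outside the case's -y wall (the flap side); origin at the centre of its base. To be left alone
- bottle0: green oil bottle with black cap, 52 mm across, 200 mm high, standing on the table to one side; origin at the centre of its base. To be left alone
- bottle1: green oil bottle with red cap, 52 mm across, 200 mm high, standing on the table to one side; origin at the centre of its base. To be left alone
- capbin: small red open bin, 110 x 90 x 45 mm, on the table to the left; origin at the centre of its base. To be left alone

How it is judged:
By the outcome, as a careful person would: the job done as asked, in the order asked, and still so for the second after the job is handed in, with the robot touching nothing.
It also fails if it takes over 61 s, if anything falls off the work surface, if the arm or the gripper's body presses on something with over 40 N, if the wrist force passes 120 N, or if a joint passes its speed limit or range.

## Working session

There is one attempt and no reset: what is moved stays moved. The work goes in short steps, Python scripts to look and compute and a tool call to move; the robot and the scene stay as the last step left them, time stands still between calls to the robot, and variables do not carry over. Pictures are saved under pics/ and viewed, at most 10 in all, crops included, and the job is handed in when it is done.

Besides the shell and the picture viewer there is one more tool, called after ">>>" as name([rows], argument=value, ...), one row to a line, values as JSON. carry_out: Moves the arm, as the interface text tells. Its arguments: {"type":"object","properties":{"commands":{"type":"array","items":{"type":"object","properties":{"dx":{"type":"number"},"dy":{"type":"number"},"dz":{"type":"number"},"ax":{"type":"number"},"ay":{"type":"number"},"az":{"type":"number"}}}},"gripper":{"type":"number"},"force":{"type":"number"}},"required":["commands"]}

```bash
mkdir -p pics
cat > h.py <<'E'
import numpy as np, cv2
from bench import arm, grab_frame, job
def pts(f):
    d=f["depth"];K=f["intrinsics"];T=f["extrinsics"]
    v,u=np.mgrid[:480,:640]
    P=np.stack([(u-K[0,2])/K[0,0]*d,(v-K[1,2])/K[1,1]*d,d],-1)
    return P@T[:3,:3].T+T[:3,3]
E
python3 - <<'E'
from h import *
for n in("side","top"):
    f=grab_frame(n);cv2.imwrite(f"pics/{n}0.png",f["color"]);np.savez(f"{n}0.npz",**f)
    print(n,f["extrinsics"].round(2).tolist(),f["intrinsics"][0,0],(f["depth"]>0).mean())
print(arm.state())
E
```

```text
side [[0.97, -0.16, 0.21, 304.06], [-0.26, -0.52, 0.81, -896.68], [-0.02, -0.84, -0.55, 722.92], [0.0, 0.0, 0.0, 1.0]] 476.16856980385757 0.9959537760416667
top [[-0.05, -0.98, 0.2, 237.26], [-1.0, 0.05, -0.01, 38.95], [-0.01, -0.2, -0.98, 1407.75], [0.0, 0.0, 0.0, 1.0]] 609.6612537570721 0.995947265625
{'clock': 0.1, 'q': array([-1.30049525,  0.4179206 , -0.01029872,  1.61412752,  0.00468647,
        1.11069696, -0.0529356 ]), 'joint_vel': array([-0.00026252, -0.00180116,  0.00104444, -0.00110978, -0.00120052,
        0.00192211, -0.00073054]), 'joint_efforts': array([ 1.31141413e-03, -8.65803123e+01,  6.79829232e-01, -4.35631979e+01,
        1.91166921e-02,  4.89139493e-03, -1.00917391e-04]), 'tool_pos': array([191.6428164 , 594.5563564 , 230.71320984]), 'tool_rot': array([-4.87681931e-01, -3.10340864e+00,  1.76580848e-03]), 'contact_force': array([0.00235023, 0.02970823, 0.17239068]), 'wrist_torque': array([0.0119083 , 0.01297636, 0.01797264]), 'gripper_force': 0.0, 'gripper_width': 85.51789981468335}
```

View pics/side0.png

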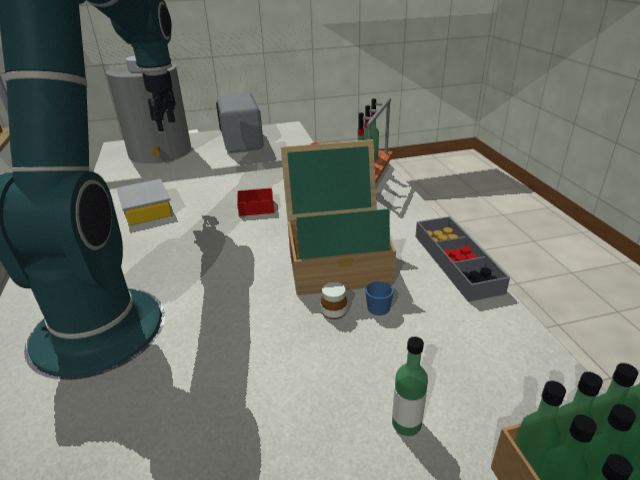

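View pics/top0.png

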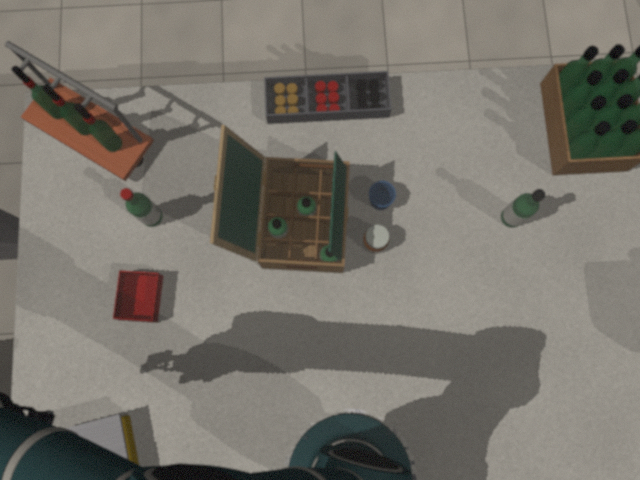

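The side view shows the case at about (340,240), with the lid open and the flap standing at (345,235). The cup is at (379,297) and the jar at (334,300). In the top view the case spans columns 260–347 and rows 155–272, with the flap at column ~340 and the lid at 213–265.

```bash
cat > m.py <<'E'
from h import *
def load(n): return dict(np.load(n+"0.npz"))
s,t=load("side"),load("top");Ps,Pt=pts(s),pts(t)
hs=cv2.cvtColor(s["color"],cv2.COLOR_BGR2HSV);ht=cv2.cvtColor(t["color"],cv2.COLOR_BGR2HSV)
def plane(P):
    for _ in range(4):
        c=P.mean(0);n=np.linalg.svd(P-c,full_matrices=False)[2][2];r=abs((P-c)@n)
        P=P[r<max(2*np.median(r),2)]
    return c,n*np.sign(n[1]),P
def box(m,r): # rect u0,v0,u1,v1
    k=np.zeros(m.shape,bool);k[r[1]:r[3],r[0]:r[2]]=1;return m&k
g=lambda h:(h[...,0]>60)&(h[...,0]<95)&(h[...,1]>90)
for nm,P,m in(("flap side",Ps,box(g(hs),(302,222,386,250))),("lid side",Ps,box(g(hs),(295,155,368,205))),("lid top",Pt,box(g(ht),(218,140,262,250))),
  ("front wall",Ps,box(hs[...,0]>=0,(300,268,390,280)))):
    c,n,Q=plane(P[m]);print(nm,len(Q),c.round(1),n.round(3),"min",Q.min(0).round(),"max",Q.max(0).round(),"yaw",np.arctan2(-n[0],n[1]).round(3),"tilt",np.arcsin(n[2]).round(3))
# objects on -y side etc: top view z clusters
for nm,r in(("cup",(365,175,402,212)),("jar",(362,222,392,254)),("b0",(495,180,550,230)),("b1",(118,185,165,230))):
    Q=Pt[r[1]:r[3],r[0]:r[2]].reshape(-1,3);Q=Q[Q[:,2]>25];print(nm,(Q.min(0)).round(),Q.max(0).round(),np.median(Q,0).round())
# rim
Q=Pt[140:285,225:360].reshape(-1,3);Q=Q[abs(Q[:,2]-100)<5]
print("rim",len(Q),cv2.minAreaRect(Q[:,:2].astype(np.float32)))
Q=Pt[120:285,200:360].reshape(-1,3);Q=Q[(Q[:,2]>180)];print("high",Q[Q[:,1].argsort()][::max(1,len(Q)//25)].round().tolist())
E
python3 m.py
```

```text
flap side 2352 [570.1 -10.8 146.1] [0.156 0.528 0.835] min [ 304. -897.  100.] max [670.  15. 723.] yaw -0.288 tilt 0.988
lid side 3650 [596.8 189.9 192.1] [0.13  0.43  0.893] min [ 304. -897.  120.] max [698. 229. 723.] yaw -0.292 tilt 1.105Traceback (most recent call last):
  File "m.py", line 15, in <module>
    c,n,Q=plane(P[m]);print(nm,len(Q),c.round(1),n.round(3),"min",Q.min(0).round(),"max",Q.max(0).round(),"yaw",np.arctan2(-n[0],n[1]).round(3),"tilt",np.arcsin(n[2]).round(3))
          ~~~~~^^^^^^
  File "m.py", line 7, in plane
    c=P.mean(0);n=np.linalg.svd(P-c,full_matrices=False)[2][2];r=abs((P-c)@n)
                  ~~~~~~~~~~~~~~~~~~~~~~~~~~~~~~~~~~~~~~~~~^^^
IndexError: index 2 is out of bounds for axis 0 with size 1
```

```bash
sed -i 's/^def plane(P):/def plane(P):\n    P=P[(P[:,2]<400)\&(P[:,2]>5)]; P=P[np.linalg.norm(P-np.median(P,0),axis=1)<160]/; s/h\[...,1\]>90/h[...,1]>50/' m.py; python3 m.py
```

```text
flap side 1690 [570.8  -7.4 144.1] [ 0.108  0.964 -0.244] min [473. -30. 101.] max [669.  14. 184.] yaw -0.111 tilt -0.246
lid side 2193 [598.9 194.5 190.3] [ 0.105  0.936 -0.336] min [497. 160. 121.] max [698. 228. 256.] yaw -0.111 tilt -0.343
lid top 1082 [587.8 191.7 187.7] [ 0.106  0.935 -0.337] min [493. 160. 122.] max [693. 228. 264.] yaw -0.113 tilt -0.344
front wall 817 [567.6 -24.6  48.8] [0.115 0.993 0.026] min [462. -39.  17.] max [678. -11.  78.] yaw -0.115 tilt 0.026
cup [ 237. -144.   25.] [ 652.   39. 1408.] [ 631. -115.   51.]
jar [ 237. -124.   25.] [ 545.   39. 1408.] [515. -92.  64.]
b0 [ 237. -444.   26.] [ 585.   39. 1408.] [ 552. -408.  128.]
b1 [237.  39.  25.] [ 636.  454. 1408.] [600. 420. 128.]
rim 1177 ((579.6377563476562, 67.6595687866211), (195.61807250976562, 242.95394897460938), 83.24629211425781)
high [[677.0, -12.0, 181.0], [564.0, 1.0, 182.0], [517.0, 10.0, 194.0], [237.0, 39.0, 1408.0], [687.0, 184.0, 196.0], [708.0, 189.0, 218.0], [579.0, 193.0, 189.0], [637.0, 195.0, 216.0], [567.0, 198.0, 196.0], [664.0, 200.0, 234.0], [534.0, 202.0, 201.0], [610.0, 204.0, 230.0], [516.0, 206.0, 206.0], [475.0, 208.0, 187.0], [581.0, 210.0, 237.0], [542.0, 212.0, 231.0], [707.0, 214.0, 283.0], [668.0, 216.0, 276.0], [510.0, 217.0, 238.0], [640.0, 220.0, 279.0], [630.0, 222.0, 280.0], [608.0, 224.0, 279.0], [553.0, 227.0, 271.0], [548.0, 230.0, 274.0], [490.0, 234.0, 270.0], [488.0, 245.0, 273.0]]
```

>>> carry_out([
  {"dz": 50},
  {"dz": 100},
  {"dz": 150},
  {"dz": 160},
  {"dz": 160},
], gripper=1, force=20)

```text
$.commands[0]: bad value
```

>>> carry_out([
  {"dx": 25, "dy": -43, "az": 2},
  {"dx": 50, "dy": -86, "az": 4},
  {"dx": 75, "dy": -129, "az": 7},
  {"dx": 100, "dy": -172, "az": 9},
  {"dx": 125, "dy": -215, "az": 11},
])

```text
$.commands[0]: bad value
```

>>> carry_out([
  {"dx": 0, "dy": 0, "dz": 50, "ax": 0, "ay": 0, "az": 0},
  {"dx": 0, "dy": 0, "dz": 100, "ax": 0, "ay": 0, "az": 0},
  {"dx": 0, "dy": 0, "dz": 150, "ax": 0, "ay": 0, "az": 0},
  {"dx": 0, "dy": 0, "dz": 160, "ax": 0, "ay": 0, "az": 0},
  {"dx": 0, "dy": 0, "dz": 160, "ax": 0, "ay": 0, "az": 0},
], gripper=1, force=20)

```text
clock: 0.72
tool_pos: [191.7, 594.8, 391.0]
tool_rot: [0.488, 3.103, -0.0]
contact_force: [-0.5, 0.7, -0.1]
gripper_width: 0.1
gripper_force: 0.0
```

>>> carry_out([
  {"dx": 25, "dy": -43, "dz": 0, "ax": 0, "ay": 0, "az": 2},
  {"dx": 50, "dy": -86, "dz": 0, "ax": 0, "ay": 0, "az": 4},
  {"dx": 75, "dy": -129, "dz": 0, "ax": 0, "ay": 0, "az": 7},
  {"dx": 100, "dy": -172, "dz": 0, "ax": 0, "ay": 0, "az": 9},
  {"dx": 125, "dy": -215, "dz": 0, "ax": 0, "ay": 0, "az": 11},
])

```text
clock: 1.35
tool_pos: [317.1, 377.9, 389.5]
tool_rot: [-0.186, -3.135, 0.003]
contact_force: [0.2, -0.1, 0.5]
gripper_width: -0.2
gripper_force: 0.0
```

>>> carry_out([
  {"dx": 25, "dy": -43, "dz": 0, "ax": 0, "ay": 0, "az": 0},
  {"dx": 50, "dy": -86, "dz": 0, "ax": 0, "ay": 0, "az": 0},
  {"dx": 75, "dy": -129, "dz": 0, "ax": 0, "ay": 0, "az": 0},
  {"dx": 100, "dy": -172, "dz": 0, "ax": 0, "ay": 0, "az": 0},
  {"dx": 125, "dy": -215, "dz": 0, "ax": 0, "ay": 0, "az": 0},
])

```text
clock: 1.98
tool_pos: [441.8, 163.2, 389.7]
tool_rot: [-0.188, -3.134, 0.002]
contact_force: [0.6, 0.3, 0.0]
gripper_width: 0.1
gripper_force: 0.0
```

>>> carry_out([
  {"dx": 25, "dy": -43, "dz": 0, "ax": 0, "ay": 0, "az": 0},
  {"dx": 50, "dy": -86, "dz": 0, "ax": 0, "ay": 0, "az": 0},
  {"dx": 75, "dy": -129, "dz": 0, "ax": 0, "ay": 0, "az": 0},
  {"dx": 100, "dy": -172, "dz": 0, "ax": 0, "ay": 0, "az": 0},
  {"dx": 125, "dy": -215, "dz": 0, "ax": 0, "ay": 0, "az": 0},
])

```text
clock: 2.6
tool_pos: [566.9, -51.5, 389.5]
tool_rot: [-0.188, -3.134, 0.001]
contact_force: [1.2, 1.4, 0.0]
gripper_width: -0.2
gripper_force: 0.0
```

>>> carry_out([
  {"dx": 0, "dy": 0, "dz": -50, "ax": 0, "ay": 0, "az": 0},
  {"dx": 0, "dy": 0, "dz": -100, "ax": 0, "ay": 0, "az": 0},
  {"dx": 0, "dy": 0, "dz": -150, "ax": 0, "ay": 0, "az": 0},
  {"dx": 0, "dy": 0, "dz": -190, "ax": 0, "ay": 0, "az": 0},
  {"dx": 0, "dy": 0, "dz": -210, "ax": 0, "ay": 0, "az": 0},
])

```text
clock: 3.22
tool_pos: [564.6, -50.2, 177.5]
tool_rot: [-0.189, -3.131, 0.002]
contact_force: [0.3, -0.2, 0.4]
gripper_width: -0.2
gripper_force: 0.0
```

Run:
```python
from h import *
f=grab_frame("side");cv2.imwrite("pics/side1.png",cv2.resize(f["color"][130:330,230:460],None,fx=3,fy=3))
print(arm.state()["tool_pos"],arm.state()["contact_force"])
```

```text
[563.99277834 -50.10060746 175.89316093] [-1.4916343   0.17353925 -3.64190875]
```

View pics/side1.png

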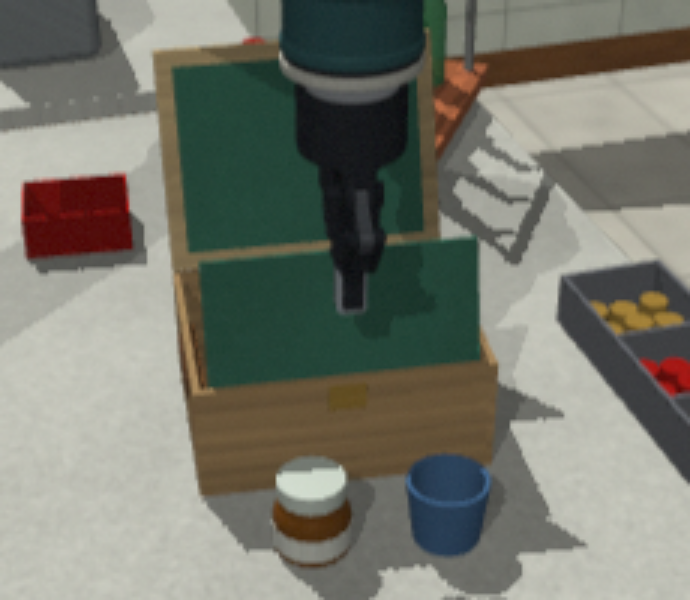

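The fingers are shut just in front of the flap's middle at (350,300) in the crop. The jar, cup and flap are untouched.

>>> carry_out([
  {"dx": 1, "dy": 8, "dz": 0, "ax": 0, "ay": 0, "az": 0},
  {"dx": 2, "dy": 15, "dz": 0, "ax": 0, "ay": 0, "az": 0},
  {"dx": 2, "dy": 22, "dz": 0, "ax": 0, "ay": 0, "az": 0},
  {"dx": 3, "dy": 28, "dz": 0, "ax": 0, "ay": 0, "az": 0},
  {"dx": 4, "dy": 34, "dz": 0, "ax": 0, "ay": 0, "az": 0},
])

```text
clock: 3.9
tool_pos: [570.8, -15.6, 181.5]
tool_rot: [0.188, 3.136, 0.0]
contact_force: [0.4, 0.2, 0.4]
gripper_width: -0.2
gripper_force: 0.0
```

>>> carry_out([
  {"dx": 0, "dy": 3, "dz": -1, "ax": 0, "ay": 0, "az": 0},
  {"dx": 1, "dy": 6, "dz": -2, "ax": 0, "ay": 0, "az": 0},
  {"dx": 1, "dy": 9, "dz": -3, "ax": 0, "ay": 0, "az": 0},
  {"dx": 2, "dy": 12, "dz": -4, "ax": 0, "ay": 0, "az": 0},
  {"dx": 2, "dy": 15, "dz": -4, "ax": 0, "ay": 0, "az": 0},
])

```text
clock: 4.53
tool_pos: [572.7, -1.1, 177.1]
tool_rot: [-0.188, -3.136, 0.0]
contact_force: [-0.1, -1.3, -0.3]
gripper_width: 0.0
gripper_force: 0.5
```

>>> carry_out([
  {"dx": 1, "dy": 9, "dz": -4, "ax": 0, "ay": 0, "az": 0},
  {"dx": 2, "dy": 18, "dz": -8, "ax": 0, "ay": 0, "az": 0},
  {"dx": 3, "dy": 26, "dz": -13, "ax": 0, "ay": 0, "az": 0},
  {"dx": 4, "dy": 34, "dz": -19, "ax": 0, "ay": 0, "az": 0},
  {"dx": 5, "dy": 40, "dz": -26, "ax": 0, "ay": 0, "az": 0},
])

```text
clock: 5.15
tool_pos: [577.8, 39.5, 150.8]
tool_rot: [-0.187, -3.136, 0.0]
contact_force: [0.5, 0.1, 1.1]
gripper_width: -0.2
gripper_force: 0.6
```

>>> carry_out([
  {"dx": 1, "dy": 6, "dz": -8, "ax": 0, "ay": 0, "az": 0},
  {"dx": 1, "dy": 12, "dz": -16, "ax": 0, "ay": 0, "az": 0},
  {"dx": 2, "dy": 16, "dz": -24, "ax": 0, "ay": 0, "az": 0},
  {"dx": 2, "dy": 20, "dz": -33, "ax": 0, "ay": 0, "az": 0},
  {"dx": 2, "dy": 23, "dz": -42, "ax": 0, "ay": 0, "az": 0},
])

```text
clock: 5.78
tool_pos: [579.8, 62.1, 108.7]
tool_rot: [0.188, 3.136, -0.0]
contact_force: [0.5, -1.3, 1.3]
gripper_width: -0.3
gripper_force: 0.5
```

>>> carry_out([
  {"dx": 0, "dy": 1, "dz": -5, "ax": 0, "ay": 0, "az": 0},
  {"dx": 0, "dy": 1, "dz": -9, "ax": 0, "ay": 0, "az": 0},
  {"dx": 0, "dy": 2, "dz": -13, "ax": 0, "ay": 0, "az": 0},
  {"dx": 0, "dy": 2, "dz": -16, "ax": 0, "ay": 0, "az": 0},
  {"dx": 0, "dy": 2, "dz": -18, "ax": 0, "ay": 0, "az": 0},
])

```text
clock: 6.4
tool_pos: [579.8, 63.9, 91.2]
tool_rot: [0.188, 3.136, 0.0]
contact_force: [-0.3, 0.4, 1.0]
gripper_width: 0.4
gripper_force: 0.5
```

Now I'll press the last millimetres, watching the force.

>>> carry_out([
  {"dx": 0, "dy": 0, "dz": -0.5, "ax": 0, "ay": 0, "az": 0},
  {"dx": 0, "dy": 0, "dz": -1, "ax": 0, "ay": 0, "az": 0},
  {"dx": 0, "dy": 0, "dz": -1.5, "ax": 0, "ay": 0, "az": 0},
  {"dx": 0, "dy": 0, "dz": -1.5, "ax": 0, "ay": 0, "az": 0},
  {"dx": 0, "dy": 0, "dz": -1.5, "ax": 0, "ay": 0, "az": 0},
])

```text
clock: 7.02
tool_pos: [579.7, 63.7, 89.7]
tool_rot: [-0.188, -3.136, 0.0]
contact_force: [-0.3, 0.2, 0.7]
gripper_width: 0.1
gripper_force: 0.2
```

>>> carry_out([
  {"dx": 0, "dy": 0, "dz": -0.3, "ax": 0, "ay": 0, "az": 0},
  {"dx": 0, "dy": 0, "dz": -0.6, "ax": 0, "ay": 0, "az": 0},
  {"dx": 0, "dy": 0, "dz": -1, "ax": 0, "ay": 0, "az": 0},
  {"dx": 0, "dy": 0, "dz": -1, "ax": 0, "ay": 0, "az": 0},
  {"dx": 0, "dy": 0, "dz": -1, "ax": 0, "ay": 0, "az": 0},
])

```text
clock: 7.65
tool_pos: [579.7, 63.8, 89.0]
tool_rot: [0.188, 3.136, 0.0]
contact_force: [-2.5, -0.1, 6.2]
gripper_width: 0.1
gripper_force: 3.2
```

>>> carry_out([
  {"dx": 0, "dy": 0, "dz": 40, "ax": 0, "ay": 0, "az": 0},
  {"dx": 0, "dy": 0, "dz": 100, "ax": 0, "ay": 0, "az": 0},
  {"dx": 0, "dy": 0, "dz": 160, "ax": 0, "ay": 0, "az": 0},
  {"dx": 0, "dy": 0, "dz": 220, "ax": 0, "ay": 0, "az": 0},
  {"dx": 0, "dy": 0, "dz": 270, "ax": 0, "ay": 0, "az": 0},
])

```text
clock: 8.28
tool_pos: [579.6, 63.7, 361.3]
tool_rot: [0.188, 3.135, 0.001]
contact_force: [0.2, -0.5, -0.5]
gripper_width: -0.2
gripper_force: 0.0
```

>>> carry_out([
  {"dx": 4, "dy": 35, "dz": 20, "ax": 0, "ay": 0, "az": 0},
  {"dx": 10, "dy": 90, "dz": 20, "ax": 0, "ay": 0, "az": 0},
  {"dx": 16, "dy": 145, "dz": 20, "ax": 0, "ay": 0, "az": 0},
  {"dx": 22, "dy": 200, "dz": 20, "ax": 0, "ay": 0, "az": 0},
  {"dx": 27, "dy": 235, "dz": 20, "ax": 0, "ay": 0, "az": 0},
])

```text
clock: 8.9
tool_pos: [606.2, 301.8, 378.1]
tool_rot: [-0.185, -3.135, -0.0]
contact_force: [-0.6, -0.5, -0.7]
gripper_width: -0.1
gripper_force: 0.0
```

Run:
```python
from h import *
import m
f=grab_frame("side");P=pts(f);h=cv2.cvtColor(f["color"],cv2.COLOR_BGR2HSV);np.savez("side0.npz",**f)
c=np.array([580,69]);ex=np.array([.994,-.113]);ey=np.array([.113,.994])
d=P[...,:2]-c;x=d@ex;y=d@ey;g=m.g(h)
k=g&(abs(x)<105)&(y>-85)&(y<27)&(P[...,2]<130)&(P[...,2]>75);print("flap",k.sum(),[ (P[...,2][k&(y>a)&(y<a+20)].mean().round(1)) for a in(-60,-40,-20,0)])
k=g&(abs(x)<105)&(y>95)&(y<200)&(P[...,2]>110);print("lid",m.plane(P[k])[:2])
cv2.imwrite("pics/side2.png",f["color"][60:360,200:500]);print(arm.state()["tool_pos"])
```

```text
flap side 1690 [570.8  -7.4 144.1] [ 0.108  0.964 -0.244] min [473. -30. 101.] max [669.  14. 184.] yaw -0.111 tilt -0.246
lid side 2193 [598.9 194.5 190.3] [ 0.105  0.936 -0.336] min [497. 160. 121.] max [698. 228. 256.] yaw -0.111 tilt -0.343
lid top 1082 [587.8 191.7 187.7] [ 0.106  0.935 -0.337] min [493. 160. 122.] max [693. 228. 264.] yaw -0.113 tilt -0.344
front wall 817 [567.6 -24.6  48.8] [0.115 0.993 0.026] min [462. -39.  17.] max [678. -11.  78.] yaw -0.115 tilt 0.026
cup [ 237. -144.   25.] [ 652.   39. 1408.] [ 631. -115.   51.]
jar [ 237. -124.   25.] [ 545.   39. 1408.] [515. -92.  64.]
b0 [ 237. -444.   26.] [ 585.   39. 1408.] [ 552. -408.  128.]
b1 [237.  39.  25.] [ 636.  454. 1408.] [600. 420. 128.]
rim 1177 ((579.6377563476562, 67.6595687866211), (195.61807250976562, 242.95394897460938), 83.24629211425781)
high [[677.0, -12.0, 181.0], [564.0, 1.0, 182.0], [517.0, 10.0, 194.0], [237.0, 39.0, 1408.0], [687.0, 184.0, 196.0], [708.0, 189.0, 218.0], [579.0, 193.0, 189.0], [637.0, 195.0, 216.0], [567.0, 198.0, 196.0], [664.0, 200.0, 234.0], [534.0, 202.0, 201.0], [610.0, 204.0, 230.0], [516.0, 206.0, 206.0], [475.0, 208.0, 187.0], [581.0, 210.0, 237.0], [542.0, 212.0, 231.0], [707.0, 214.0, 283.0], [668.0, 216.0, 276.0], [510.0, 217.0, 238.0], [640.0, 220.0, 279.0], [630.0, 222.0, 280.0], [608.0, 224.0, 279.0], [553.0, 227.0, 271.0], [548.0, 230.0, 274.0], [490.0, 234.0, 270.0], [488.0, 245.0, 273.0]]
flap 1816 [np.float64(89.6), np.float64(89.5), np.float64(89.6), np.float64(89.5)]
lid (array([593.04681424, 195.07455667, 190.45723055]), array([ 0.10626318,  0.93527793, -0.33758456]))
[605.71718519 306.12011238 377.28070509]
```

View pics/side2.png

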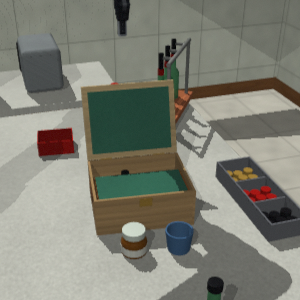

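The flap is flat, reading 89.5 mm across its width, and the cup and jar are in place. The hand is raised behind the lid at (122,15) in the crop. Next I lower it behind the lid.

>>> carry_out([
  {"dx": 0, "dy": 0, "dz": -30, "ax": 0, "ay": 0, "az": 0},
  {"dx": 0, "dy": 0, "dz": -60, "ax": 0, "ay": 0, "az": 0},
  {"dx": 0, "dy": 0, "dz": -90, "ax": 0, "ay": 0, "az": 0},
  {"dx": 0, "dy": 0, "dz": -110, "ax": 0, "ay": 0, "az": 0},
  {"dx": 0, "dy": 0, "dz": -118, "ax": 0, "ay": 0, "az": 0},
])

```text
clock: 9.57
tool_pos: [606.3, 298.6, 259.6]
tool_rot: [-0.188, -3.135, 0.002]
contact_force: [0.1, 0.2, 1.1]
gripper_width: -0.3
gripper_force: 0.0
```

>>> carry_out([
  {"dx": -1, "dy": -12, "dz": 0, "ax": 0, "ay": 0, "az": 0},
  {"dx": -3, "dy": -24, "dz": 0, "ax": 0, "ay": 0, "az": 0},
  {"dx": -4, "dy": -34, "dz": 0, "ax": 0, "ay": 0, "az": 0},
  {"dx": -5, "dy": -42, "dz": 0, "ax": 0, "ay": 0, "az": 0},
  {"dx": -5, "dy": -48, "dz": 0, "ax": 0, "ay": 0, "az": 0},
])

```text
clock: 10.2
tool_pos: [601.7, 250.3, 261.0]
tool_rot: [0.188, 3.136, 0.0]
contact_force: [0.2, 0.1, 0.1]
gripper_width: 0.1
gripper_force: 0.0
```

>>> carry_out([
  {"dx": -1, "dy": -6, "dz": 1, "ax": 0, "ay": 0, "az": 0},
  {"dx": -1, "dy": -12, "dz": 2, "ax": 0, "ay": 0, "az": 0},
  {"dx": -2, "dy": -18, "dz": 3, "ax": 0, "ay": 0, "az": 0},
  {"dx": -3, "dy": -24, "dz": 4, "ax": 0, "ay": 0, "az": 0},
  {"dx": -3, "dy": -30, "dz": 5, "ax": 0, "ay": 0, "az": 0},
])

```text
clock: 10.82
tool_pos: [598.5, 220.5, 265.8]
tool_rot: [-0.188, -3.136, 0.0]
contact_force: [-1.0, 4.0, 2.0]
gripper_width: 0.0
gripper_force: 1.7
```

>>> carry_out([
  {"dx": -1, "dy": -12, "dz": 0, "ax": 0, "ay": 0, "az": 0},
  {"dx": -3, "dy": -24, "dz": 0, "ax": 0, "ay": 0, "az": 0},
  {"dx": -4, "dy": -36, "dz": 0, "ax": 0, "ay": 0, "az": 0},
  {"dx": -5, "dy": -48, "dz": 0, "ax": 0, "ay": 0, "az": 0},
  {"dx": -7, "dy": -62, "dz": -2, "ax": 0, "ay": 0, "az": 0},
])

```text
clock: 11.45
tool_pos: [591.7, 158.0, 263.8]
tool_rot: [0.188, 3.136, -0.0]
contact_force: [2.2, 3.1, 1.5]
gripper_width: -0.0
gripper_force: 1.3
```

>>> carry_out([
  {"dx": -2, "dy": -16, "dz": -3, "ax": 0, "ay": 0, "az": 0},
  {"dx": -4, "dy": -32, "dz": -7, "ax": 0, "ay": 0, "az": 0},
  {"dx": -5, "dy": -47, "dz": -13, "ax": 0, "ay": 0, "az": 0},
  {"dx": -7, "dy": -62, "dz": -20, "ax": 0, "ay": 0, "az": 0},
  {"dx": -9, "dy": -76, "dz": -30, "ax": 0, "ay": 0, "az": 0},
])

```text
clock: 12.08
tool_pos: [582.6, 81.7, 233.2]
tool_rot: [0.188, 3.136, -0.0]
contact_force: [0.6, -0.1, 2.0]
gripper_width: 0.1
gripper_force: 1.0
```

>>> carry_out([
  {"dx": -1, "dy": -12, "dz": -10, "ax": 0, "ay": 0, "az": 0},
  {"dx": -3, "dy": -24, "dz": -21, "ax": 0, "ay": 0, "az": 0},
  {"dx": -4, "dy": -35, "dz": -33, "ax": 0, "ay": 0, "az": 0},
  {"dx": -5, "dy": -44, "dz": -47, "ax": 0, "ay": 0, "az": 0},
  {"dx": -6, "dy": -52, "dz": -61, "ax": 0, "ay": 0, "az": 0},
])

```text
clock: 12.7
tool_pos: [576.6, 30.2, 171.7]
tool_rot: [-0.188, -3.136, 0.0]
contact_force: [1.1, 1.4, 1.1]
gripper_width: -0.3
gripper_force: 0.8
```

>>> carry_out([
  {"dx": -1, "dy": -6, "dz": -15, "ax": 0, "ay": 0, "az": 0},
  {"dx": -1, "dy": -11, "dz": -30, "ax": 0, "ay": 0, "az": 0},
  {"dx": -1, "dy": -13, "dz": -39, "ax": 0, "ay": 0, "az": 0},
  {"dx": -2, "dy": -14, "dz": -47, "ax": 0, "ay": 0, "az": 0},
  {"dx": -2, "dy": -15, "dz": -54, "ax": 0, "ay": 0, "az": 0},
])

```text
clock: 13.32
tool_pos: [574.8, 15.9, 118.4]
tool_rot: [0.188, 3.136, -0.0]
contact_force: [-1.9, -0.5, 1.5]
gripper_width: -0.5
gripper_force: 0.7
```

>>> carry_out([
  {"dx": 0, "dy": 0, "dz": -2, "ax": 0, "ay": 0, "az": 0},
  {"dx": 0, "dy": 0, "dz": -4, "ax": 0, "ay": 0, "az": 0},
  {"dx": 0, "dy": 0, "dz": -6, "ax": 0, "ay": 0, "az": 0},
  {"dx": 0, "dy": 0, "dz": -8, "ax": 0, "ay": 0, "az": 0},
  {"dx": 0, "dy": 0, "dz": -8, "ax": 0, "ay": 0, "az": 0},
])

```text
clock: 13.95
tool_pos: [574.7, 15.9, 110.7]
tool_rot: [-0.188, -3.136, -0.0]
contact_force: [-0.4, 0.2, -0.7]
gripper_width: 0.6
gripper_force: 0.0
```

>>> carry_out([
  {"dx": 0, "dy": 0, "dz": -0.5, "ax": 0, "ay": 0, "az": 0},
  {"dx": 0, "dy": 0, "dz": -1, "ax": 0, "ay": 0, "az": 0},
  {"dx": 0, "dy": 0, "dz": -1.5, "ax": 0, "ay": 0, "az": 0},
  {"dx": 0, "dy": 0, "dz": -1.5, "ax": 0, "ay": 0, "az": 0},
  {"dx": 0, "dy": 0, "dz": -1.5, "ax": 0, "ay": 0, "az": 0},
])

```text
clock: 14.58
tool_pos: [574.7, 15.8, 109.2]
tool_rot: [0.188, 3.136, -0.0]
contact_force: [-0.1, 0.6, -0.7]
gripper_width: 0.4
gripper_force: 0.0
```

>>> carry_out([
  {"dx": 0, "dy": 0, "dz": -0.5, "ax": 0, "ay": 0, "az": 0},
  {"dx": 0, "dy": 0, "dz": -1, "ax": 0, "ay": 0, "az": 0},
  {"dx": 0, "dy": 0, "dz": -1, "ax": 0, "ay": 0, "az": 0},
  {"dx": 0, "dy": 0, "dz": -1, "ax": 0, "ay": 0, "az": 0},
  {"dx": 0, "dy": 0, "dz": -1, "ax": 0, "ay": 0, "az": 0},
])

```text
clock: 15.2
tool_pos: [574.7, 15.9, 108.3]
tool_rot: [0.188, 3.136, -0.0]
contact_force: [-0.7, 0.5, -0.3]
gripper_width: -0.2
gripper_force: 0.0
```

>>> carry_out([
  {"dx": 0, "dy": 0, "dz": -0.4, "ax": 0, "ay": 0, "az": 0},
  {"dx": 0, "dy": 0, "dz": -0.8, "ax": 0, "ay": 0, "az": 0},
  {"dx": 0, "dy": 0, "dz": -0.8, "ax": 0, "ay": 0, "az": 0},
  {"dx": 0, "dy": 0, "dz": -0.8, "ax": 0, "ay": 0, "az": 0},
  {"dx": 0, "dy": 0, "dz": -0.8, "ax": 0, "ay": 0, "az": 0},
])

```text
clock: 15.82
tool_pos: [574.8, 15.9, 108.0]
tool_rot: [0.188, 3.136, 0.0]
contact_force: [-4.7, 0.9, 11.6]
gripper_width: -0.1
gripper_force: 5.8
```

Contact at z=108 means the lid is shut. Now I take the hand away.

>>> carry_out([
  {"dx": 0, "dy": 0, "dz": 30, "ax": 0, "ay": 0, "az": 0},
  {"dx": 0, "dy": 0, "dz": 80, "ax": 0, "ay": 0, "az": 0},
  {"dx": 0, "dy": 0, "dz": 130, "ax": 0, "ay": 0, "az": 0},
  {"dx": 0, "dy": 0, "dz": 180, "ax": 0, "ay": 0, "az": 0},
  {"dx": 0, "dy": 0, "dz": 230, "ax": 0, "ay": 0, "az": 0},
])

```text
clock: 16.45
tool_pos: [574.5, 15.8, 339.2]
tool_rot: [0.188, 3.136, 0.0]
contact_force: [0.0, 0.2, -0.1]
gripper_width: 0.4
gripper_force: 0.0
```

>>> carry_out([
  {"dx": -25, "dy": 43, "dz": 20, "ax": 0, "ay": 0, "az": 0},
  {"dx": -50, "dy": 86, "dz": 20, "ax": 0, "ay": 0, "az": 0},
  {"dx": -75, "dy": 129, "dz": 20, "ax": 0, "ay": 0, "az": 0},
  {"dx": -100, "dy": 172, "dz": 20, "ax": 0, "ay": 0, "az": 0},
  {"dx": -110, "dy": 190, "dz": 20, "ax": 0, "ay": 0, "az": 0},
])

```text
clock: 17.08
tool_pos: [463.2, 208.3, 357.5]
tool_rot: [-0.183, -3.136, -0.001]
contact_force: [0.1, -0.3, 0.8]
gripper_width: -0.2
gripper_force: 0.0
```

>>> carry_out([
  {"dx": -25, "dy": 43, "dz": 0, "ax": 0, "ay": 0, "az": 0},
  {"dx": -50, "dy": 86, "dz": 0, "ax": 0, "ay": 0, "az": 0},
  {"dx": -75, "dy": 129, "dz": 0, "ax": 0, "ay": 0, "az": 0},
  {"dx": -80, "dy": 140, "dz": 0, "ax": 0, "ay": 0, "az": 0},
  {"dx": -80, "dy": 140, "dz": 0, "ax": 0, "ay": 0, "az": 0},
])

```text
clock: 17.7
tool_pos: [384.7, 345.9, 357.3]
tool_rot: [-0.187, -3.136, 0.001]
contact_force: [1.1, 0.1, -0.0]
gripper_width: -0.1
gripper_force: 0.0
```

Run:
```python
from h import *
fs=[grab_frame(n) for n in("side","top")]
c=np.array([580,69]);ex=np.array([.994,-.113]);ey=np.array([.113,.994])
for f in fs:
    P=pts(f);d=P[...,:2]-c;x=d@ex;y=d@ey
    print([np.median(P[...,2][(abs(x)<100)&(abs(y-a)<12)&(P[...,2]>40)]).round(1) for a in(-80,-40,0,40,80)])
cv2.imwrite("pics/end.png",np.hstack([cv2.resize(f["color"],(400,300)) for f in fs]))
```

```text
[np.float64(108.2), np.float64(108.6), np.float64(108.5), np.float64(108.7), np.float64(108.9)]
[np.float64(108.7), np.float64(108.5), np.float64(108.6), np.float64(108.4), np.float64(108.8)]
```

View pics/end.png

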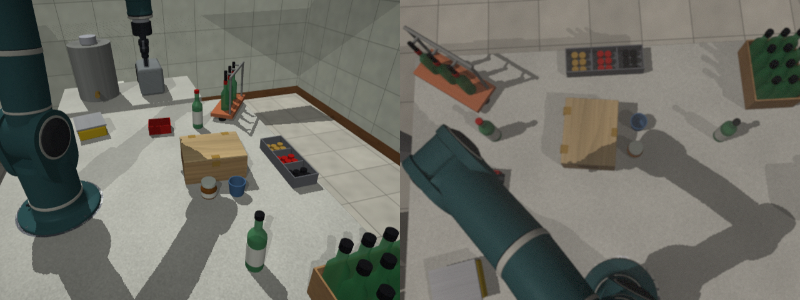

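The lid is flat and shut at 108.5 mm all over, seen at (213,158) on the left and (590,132) on the right. Cup, jar and bottles are standing where they were, and the hand is clear.

```bash
python3 -c "
from bench import job
print(job.hand_in())"
```

```text
the job is handed in; nothing more can be done
None
```

The flap was folded flat first, then the lid was pushed fully shut, the hand was taken away, and the job is handed in; the cup, jar and oil bottles look untouched, the sample bottles were not checked after the lid closed, and the hardest push read about 12 N.

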